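Find the rocking cover on the connection box and clip it in

ROBOT

A 6-joint arm with a two-finger parallel gripper is mounted at the origin on a cart in front of the work surface, level with it; the furniture and walls round the work are solid. World frame = base frame: x ahead of the robot, y to its left, z up, the work surface at z = 0. Lengths are in m, angles in rad, forces in N, time in s.
With the tool pointing down it reaches from about 0.275 to 0.975 m from the base axis. Payload 8.4 kg.
Tool frame: the origin (TCP) lies midway between the tips of the shut fingers; the grasp point (between the pads) lies 19 mm behind it (grip_point_offset is the distance from the TCP to the grasp point, in m); z points along the fingers, y is the direction in which the jaws open and shut (so a half turn about z gives the same grasp; the last joint's range is limited). The gripper opens to 92 mm and grips with 3 to 60 N. Pads are 20 mm wide; open, the fingers measure 128 mm over their backs; the gripper's body (75 mm by 189 mm) begins 69 mm behind the grasp point.
Start: joints at [1.118, 0.353, 1.633, -0, 1.155, -0.002], TCP at [0.272, 0.563, 0.183] pointing down, gripper open.
Joint ranges: [-2.63, 2.63], [-0.92, 2.1], [0.06, 2.66], [-1.3, 4.44], [0, 2.69], [-3.02, 3.02]. Speed limits (rad/s): [2.22, 2.22, 2.79, 3.14, 3.14, 3.14].

INTERFACE

Orientations are given as a unit quaternion [w, x, y, z].
In Python, from cell import * gives the robot as it stands.
- The arm moves only by the shell command python3 -m inch 'ROWS' [OPENING] [FORCE]. ROWS is JSON, a list of rows, each an object with "linear": the shift along the tool's x, y, z in cm, a list of three; "rotation": the turn, a rotation vector about the tool's x, y, z in degrees, a list of three. In form: [{"linear": [x, y, z], "rotation": [wx, wy, wz]}, ...]. A call has 1 to 20 rows; each row shifts and turns the commanded pose from where the row before left it, along the tool's axes as they then stand; what a row does not reach is not made up. A row lasts 1/12 s, in which the tool goes at most 41.7 mm and 7.16 degrees, less where a joint would pass 70% of its speed; a pose out of reach is approached as far as the arm can. A call is refused whole if a number of a shift passes 4.17 or a number of a turn 7.16, either way. A call with a gripper value outside its range is refused whole. OPENING is the gripper's target within -1 to 1 (fully open at 1, half-way at 0, shut at -1), set as the call begins (- or left out, the last holds). The fingers move at their own pace and stop on an object; FORCE is the grip in N (left out, the last holds). Time passes only in rows, so rows that do not move let the fingers close. It gives the time, the measured TCP pose, the force and the opening at its end, in the units of the state.
- read_state(): the state, without advancing time (a new reading comes with each control period).
- capture(name): name is "scene" or "top"; returns a dict with "image" (420x560x3 uint8, red, green, blue), "mtx" (3x3 intrinsics, pixels), "origin" and "rotation" of the camera in the world. Camera axes: x right, y up, looking along -z (the intrinsics and any distortion apply to the point x, -y, -z); pixel columns grow to the right and rows downward; lengths in m; the calibration is good to about 2 mm. A picture is of the moment at which its call begins. There is no depth.
- finish_job(): hands the job in, once; it reports no verdict.
The state is a dict: "time_s": time; "q": joint angles; "qd": joint speeds; "joint_torque": joint torques, N m; "eef_pos": TCP position; "tool_rot": TCP orientation; "wrist_force": force on the tool from outside, world axes, zero at the start; "torque": the same for the moment, N m; "gripper_width": finger opening in m.
Only numpy, scipy, OpenCV 4.12 (cv2) and the standard library are available. Lean on these libraries where they do the work, as an engineer would, in place of code of your own. Each camera call takes 0.05 s, during which the arm holds its last target. There are 200 camera calls.

TASK

One of the four identical white covers on the grey connection box is not clipped in. Press lightly on the ends of the covers with a fingertip until you find the one that rocks, then press that one firmly down in its middle until it is fully home and no longer rocks. Grasp and lift nothing, do not press with brute force, and leave everything else on the desk where it is.

Things in the scene. Friction and masses are not known exactly. Their poses are not given: they have to be found in the camera images.
- cover_a_top (a point): one of four identical white covers on the grey box (letters follow no order). Plate 36 mm in the point's x, 50 in y; z up. Orange raised ribs cross it 18 mm either side of the middle along y (24 mm in x, 6 in y, 3 high); in the middle an orange boss, 10 across, 3 high. Point: centre of the boss's top, level with the ribs, 51 to 54 mm above the desk; heights differ, which tells nothing.
- cover_b_top (a point): one of four identical white covers on the grey box (letters follow no order). Plate 36 mm in the point's x, 50 in y; z up. Orange raised ribs cross it 18 mm either side of the middle along y (24 mm in x, 6 in y, 3 high); in the middle an orange boss, 10 across, 3 high. Point: centre of the boss's top, level with the ribs, 51 to 54 mm above the desk; heights differ, which tells nothing.
- cover_c_top (a point): one of four identical white covers on the grey box (letters follow no order). Plate 36 mm in the point's x, 50 in y; z up. Orange raised ribs cross it 18 mm either side of the middle along y (24 mm in x, 6 in y, 3 high); in the middle an orange boss, 10 across, 3 high. Point: centre of the boss's top, level with the ribs, 51 to 54 mm above the desk; heights differ, which tells nothing.
- cover_d_top (a point): one of four identical white covers on the grey box (letters follow no order). Plate 36 mm in the point's x, 50 in y; z up. Orange raised ribs cross it 18 mm either side of the middle along y (24 mm in x, 6 in y, 3 high); in the middle an orange boss, 10 across, 3 high. Point: centre of the boss's top, level with the ribs, 51 to 54 mm above the desk; heights differ, which tells nothing.
- connection_box: fixed grey box, 98 x 128 x 42 mm, origin under its centre; covers 2 by 2 at x +-21, y +-29 mm, axes as the box's. The loose cover lies level, but tips about its x axis under 1 to 2 N on either rib: the rib sinks 2.6 mm (0.145 rad) to a stop and springs back. Pressed on the boss with 13 to 20 N it goes 3 mm down, stays and rocks no more. The others are rigid.
- eraser: loose blue and white eraser, 21 x 52 x 12 mm, on the desk beside the box, to be left alone; origin at its underside
- usb_stick: loose orange memory stick, 18 x 56 x 8 mm, on the desk beside the box, to be left alone; origin at its underside
- battery_a: loose green battery standing on end, 15 across, 50 mm tall, on the desk beside the box, to be left alone; origin at its underside
- screwdriver: loose red-handled screwdriver, 23 x 198 x 21 mm, on the desk beside the box, to be left alone; origin at its underside

How it is judged:
On the way:
1. the loose cover has been made to rock by pressing on an end (tilted more than 0.05 rad) (angle between any of cover_a_top, cover_b_top, cover_c_top, cover_d_top's own z axis and vertical above 0.05 rad and distance of each of cover_a_top, cover_b_top, cover_c_top, cover_d_top from where it was at the start of the episode below 0.0015 m), for 0.05 s.
At the end, for the whole second after the job is handed in: the cover that rocked is clipped in (gone down at least 2.2 of its 3 mm), all four covers level within 0.02 rad, and the eraser, memory stick, battery and screwdriver at rest within 20 mm of where they were, the battery upright ((distance of cover_a_top from where it was at the start of the episode between 0.0022 and 0.005 m or distance of cover_b_top from where it was at the start of the episode between 0.0022 and 0.005 m or distance of cover_c_top from where it was at the start of the episode between 0.0022 and 0.005 m or distance of cover_d_top from where it was at the start of the episode between 0.0022 and 0.005 m) and angle between each of cover_a_top, cover_b_top, cover_c_top, cover_d_top's own z axis and vertical below 0.02 rad and distance of each of eraser, usb_stick, battery_a, screwdriver from where it was at the start of the episode below 0.02 m and linear speed of each of eraser, usb_stick, battery_a, screwdriver below 0.02 m/s and angle between battery_a's own z axis and vertical below 0.2 rad); the robot touches nothing.
It fails at once if a cover is pressed with more than 50 N (contact force between any of the arm, the fingers and cover_a above 50 N or contact force between any of the arm, the fingers and cover_b above 50 N or contact force between any of the arm, the fingers and cover_c above 50 N or contact force between any of the arm, the fingers and cover_d above 50 N).
It fails at once if one of the loose things is shifted more than 30 mm or lifted (distance of any of eraser, usb_stick, battery_a, screwdriver from where it was at the start of the episode above 0.03 m or height (world z) of any of eraser, usb_stick, battery_a, screwdriver above 0.02 m).
It fails at once if the battery is knocked over (angle between battery_a's own z axis and vertical above 0.6 rad).
It also fails if it takes over 48 s, if anything falls off the work surface, if the arm or the gripper's body presses on something with over 40 N, if the wrist force passes 120 N, or if a joint passes its speed limit or range.

## Working session

There is one attempt and no reset: what is moved stays moved. The work goes in short steps, Python scripts to look and compute and a shell command to move; the robot and the scene stay as the last step left them, time stands still between calls to the robot, and variables do not carry over. Pictures are saved under pics/ and viewed, about 8 in all and at most 12, crops included, and the job is handed in when it is done.

```bash
mkdir -p pics
python3 - <<'E'
from cell import *
import cv2,numpy as np
for n in("scene","top"):
    c=capture(n); cv2.imwrite(f"pics/{n}0.png",c["image"][:,:,::-1]); print(n,np.round(c["mtx"],1).tolist(),np.round(c["origin"],3),np.round(c["rotation"],3).tolist(),[k for k in c])
s=read_state();print(s)
E
```

```text
scene [[546.7, 0.0, 281.8], [0.0, 546.7, 212.1], [0.0, 0.0, 1.0]] [-0.08  -0.032  0.664] [0.859, 0.345, -0.147, -0.349] ['image', 'mtx', 'origin', 'rotation']
top [[522.9, 0.0, 281.7], [0.0, 522.9, 206.4], [0.0, 0.0, 1.0]] [0.271 0.381 0.892] [-0.701, -0.044, 0.023, 0.712] ['image', 'mtx', 'origin', 'rotation']
{'time_s': 0.1, 'q': array([ 1.11761437e+00,  3.53544742e-01,  1.63406720e+00, -2.36683447e-05,
        1.15520064e+00, -2.36070781e-03]), 'qd': array([ 0.00063012, -0.0008312 , -0.00292487, -0.00132387, -0.00021286,
        0.00013331]), 'joint_torque': array([-5.85811540e-04, -5.94905376e+01, -3.34937131e+01,  6.98955590e-02,
        1.84482371e-02, -7.10986887e-05]), 'eef_pos': array([0.27208686, 0.56212314, 0.18205694]), 'tool_rot': array([-1.27189705e-04,  2.23501912e-01,  9.74703300e-01, -5.96653573e-04]), 'wrist_force': array([ 0.54352015, -0.0309548 , -0.58736471]), 'torque': array([-0.02811826,  0.03627432,  0.00414253]), 'gripper_width': 0.09155952624276091}
```

View pics/top0.png

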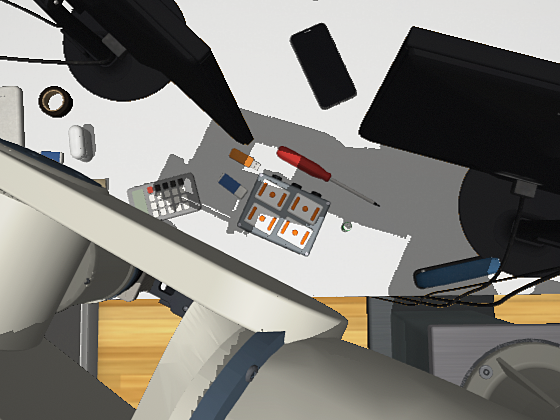

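View pics/scene0.png

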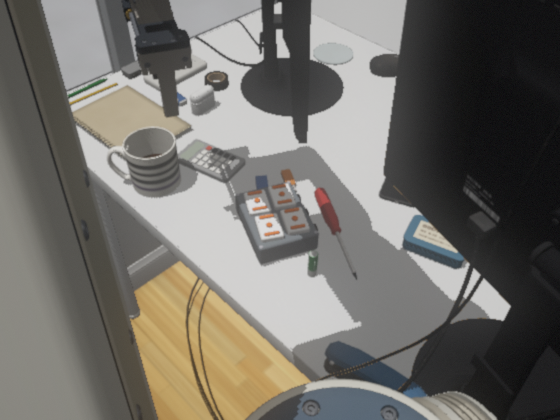

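Top view: the box is at about (286,215) with four covers and orange ribs. The battery is at (346,226), the screwdriver at (310,165), the USB stick at (240,157) and the eraser at (232,184). I'll measure the orange marks next.

```bash
cat > h.py <<'E'
import numpy as np,cv2
from cell import *
def topix(c,p):
    q=(np.atleast_2d(p)-c["origin"])@c["rotation"]; q=q*[1,-1,-1]; u=q@np.array(c["mtx"]).T; return u[:,:2]/u[:,2:]
def back(c,uv,z):
    uv=np.atleast_2d(uv); d=np.c_[uv,np.ones(len(uv))]@np.linalg.inv(c["mtx"]).T*[1,-1,-1]@np.array(c["rotation"]).T
    o=np.array(c["origin"]); return o+d*((z-o[2])/d[:,2])[:,None]
def orange(c):
    h=cv2.cvtColor(c["image"],cv2.COLOR_RGB2HSV); m=cv2.inRange(h,(5,140,60),(18,255,255))
    n,l,s,ce=cv2.connectedComponentsWithStats(m); return [(ce[i],s[i,4]) for i in range(1,n) if s[i,4]>=6]
E
python3 - <<'E'
from h import *
for n,r in(("top",(225,165,345,265)),("scene",(225,165,325,265))):
    c=capture(n)
    for ce,a in orange(c):
        if r[0]<ce[0]<r[2] and r[1]<ce[1]<r[3]: print(n,ce.round(1),a,back(c,ce,.0525)[0].round(4))
    im=c["image"][r[1]-30:r[3]+10,r[0]-20:r[2]+50,::-1]; cv2.imwrite(f"pics/{n}1.png",cv2.resize(im,None,fx=4,fy=4,interpolation=cv2.INTER_CUBIC))
E
```

```text
Traceback (most recent call last):
  File "h.py", line 6, in back
    uv=np.atleast_2d(uv); d=np.c_[uv,np.ones(len(uv))]@np.linalg.inv(c["mtx"]).T*[1,-1,-1]@np.array(c["rotation"]).T
                            ~~~~~~~~~~~~~~~~~~~~~~~~~~~~~~~~~~~~~~~~~~~~~~~~~~~~~~~~~~~~~~^~~~~~~~~~~~~~~~~~~~~~~~~~
ValueError: matmul: Input operand 1 has a mismatch in its core dimension 0, with gufunc signature (n?,k),(k,m?)->(n?,m?) (size 4 is different from 3)
```

Rotation is a quaternion, so I'll convert it.

```bash
sed -i 's/^from cell import \*/from cell import *\nfrom cell import capture as _cap\nfrom scipy.spatial.transform import Rotation as R\ndef capture(n):\n    c=dict(_cap(n)); w,x,y,z=c["rotation"]; c["rotation"]=R.from_quat([x,y,z,w]).as_matrix(); return c/' h.py
python3 - <<'E'
from h import *
for n,r in(("top",(225,165,345,265)),("scene",(225,165,325,265))):
    c=capture(n)
    for ce,a in orange(c):
        if r[0]<ce[0]<r[2] and r[1]<ce[1]<r[3]: print(n,ce.round(1),a,back(c,ce,.0525)[0].round(4))
    im=c["image"][r[1]-30:r[3]+10,r[0]-20:r[2]+50,::-1]; cv2.imwrite(f"pics/{n}1.png",cv2.resize(im,None,fx=4,fy=4,interpolation=cv2.INTER_CUBIC))
E
```

```text
top [262.3 188.9] 44 [0.3803 0.436  0.0525]
top [271.9 194.1] 22 [0.3716 0.4205 0.0525]
top [281.6 199.8] 43 [0.3621 0.405  0.0525]
top [295.2 202.8] 45 [0.3567 0.383  0.0525]
top [252.  212.7] 43 [0.342  0.4531 0.0525]
top [304.8 208.1] 21 [0.3479 0.3677 0.0525]
top [314.6 213.9] 41 [0.3384 0.3522 0.0525]
top [261.7 218. ] 24 [0.3331 0.4374 0.0525]
top [271.4 223.4] 41 [0.3242 0.422  0.0525]
top [284.9 226.6] 44 [0.3186 0.4002 0.0525]
top [294.7 232. ] 24 [0.3097 0.3846 0.0525]
top [304.5 237.5] 43 [0.3007 0.3691 0.0525]
scene [257.  199.7] 7 [0.3302 0.4322 0.0525]
scene [256.5 208.2] 6 [0.3169 0.4189 0.0525]
scene [265.9 215.9] 17 [0.3159 0.3965 0.0525]
scene [268.7 224.4] 7 [0.3068 0.3805 0.0525]
scene [272.1 232.9] 14 [0.2986 0.3645 0.0525]
```

View pics/top1.png

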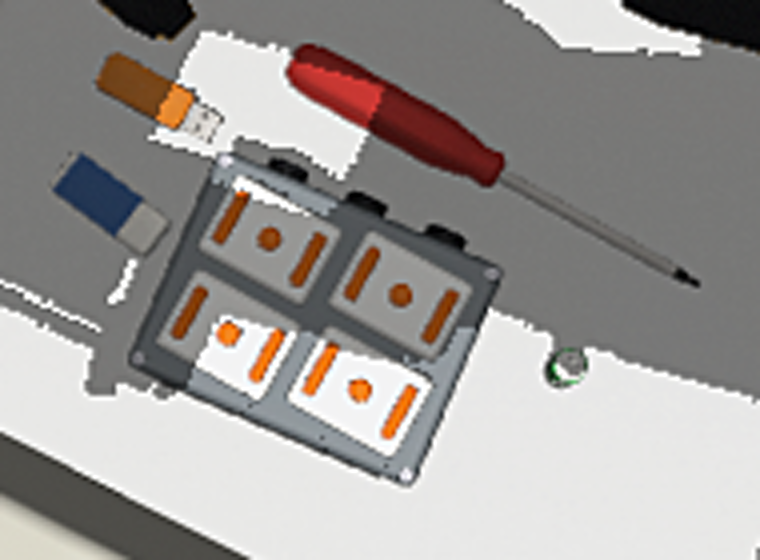

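Run:
```python
from h import *
t=capture("top");s=capture("scene")
def P(c): 
    Rw=c["rotation"]@np.diag([1,-1,-1]); return np.array(c["mtx"])@np.c_[Rw.T,-Rw.T@c["origin"]]
def tri(a,b):
    X=cv2.triangulatePoints(P(t),P(s),np.float64(a),np.float64(b)); return (X[:3]/X[3]).ravel().round(3)
print("monA",tri((250,138),(301,140)),tri((236,143),(301,140)),"monB",tri((360,133),(388,185)),tri((360,133),(440,215)))
print("boss",tri((294.7,232),(268.7,224.4)), "tcp scene",topix(s,[.272,.562,.182]),topix(t,[.272,.562,.182]))
for uv in [(250,138),(360,133)]:
  for z in(.1,.2,.3,.4): print(uv,z,back(t,uv,z)[0].round(3))
B=np.array([[.3716,.4205],[.3479,.3677],[.3331,.4374],[.3097,.3846]]);print(B.mean(0))
```

```text
monA [0.453 0.453 0.093] [0.457 0.469 0.082] monB [0.458 0.281 0.104] [0.499 0.241 0.037]
boss [0.31  0.384 0.047] tcp scene [[166.99029072 112.27470207]] [[164.37098955 257.33682047]]
(250, 138) 0.1 [0.454 0.451 0.1  ]
(250, 138) 0.2 [0.431 0.442 0.2  ]
(250, 138) 0.3 [0.408 0.433 0.3  ]
(250, 138) 0.4 [0.384 0.424 0.4  ]
(360, 133) 0.1 [0.458 0.282 0.1  ]
(360, 133) 0.2 [0.434 0.294 0.2  ]
(360, 133) 0.3 [0.411 0.307 0.3  ]
(360, 133) 0.4 [0.387 0.319 0.4  ]
[0.340575 0.40255 ]
```

View pics/scene1.png

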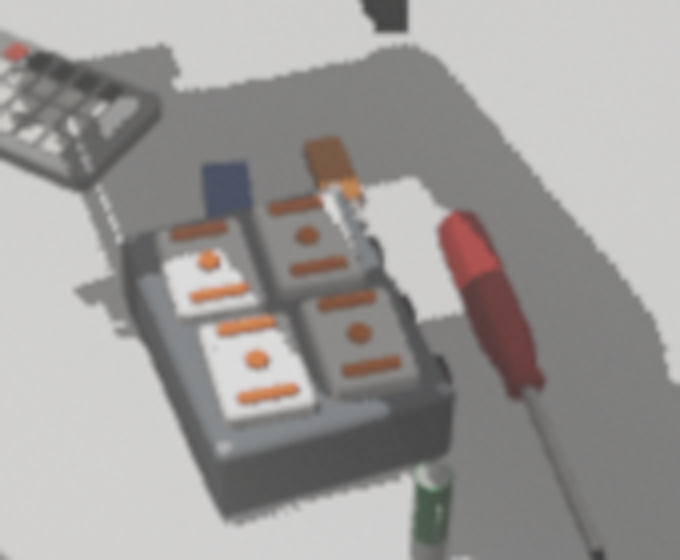

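Scene crop: all four covers look level and give no hint which is loose. The battery stands by the box's near corner. The top and scene cameras disagree by about 5 mm, so I'll check the fingertip against the covers from close by. The monitors' lower corners are at about (.453,.453) and (.458,.281), and I'll stay clear of them.

```bash
python3 -m inch '[{"linear":[-1.1,-0.97,0.6],"rotation":[0,0,0]},{"linear":[-1.1,-0.97,0.6],"rotation":[0,0,0]},{"linear":[-1.1,-0.97,0.6],"rotation":[0,0,0]},{"linear":[-1.1,-0.97,0.6],"rotation":[0,0,0]},{"linear":[-1.1,-0.97,0.6],"rotation":[0,0,0]},{"linear":[-1.1,-0.97,0.6],"rotation":[0,0,0]},{"linear":[-1.1,-0.97,0.6],"rotation":[0,0,0]},{"linear":[-1.1,-0.97,0.6],"rotation":[0,0,0]},{"linear":[-1.1,-0.97,0.6],"rotation":[0,0,0]},{"linear":[-1.1,-0.97,0.6],"rotation":[0,0,0]},{"linear":[-1.1,-0.97,0.6],"rotation":[0,0,0]},{"linear":[-1.1,-0.97,0.6],"rotation":[0,0,0]}]' -1 20 && python3 -m inch '[{"linear":[0,0,0],"rotation":[0,0,6.76]},{"linear":[0,0,0],"rotation":[0,0,6.76]},{"linear":[0,0,0],"rotation":[0,0,6.76]},{"linear":[0,0,0],"rotation":[0,0,6.76]},{"linear":[0,0,0],"rotation":[0,0,6.76]},{"linear":[0,0,0],"rotation":[0,0,6.76]},{"linear":[0,0,0],"rotation":[0,0,6.76]},{"linear":[0,0,0],"rotation":[0,0,6.76]},{"linear":[0,0,0],"rotation":[0,0,6.76]},{"linear":[0,0,0],"rotation":[0,0,6.76]},{"linear":[0,0,0],"rotation":[0,0,6.76]},{"linear":[0,0,0],"rotation":[0,0,6.76]},{"linear":[0,0,0],"rotation":[0,0,6.76]},{"linear":[0,0,0],"rotation":[0,0,6.76]},{"linear":[0,0,0],"rotation":[0,0,0]}]'
python3 - <<'E'
from h import *
s=read_state();print(s["q"].round(3),s["gripper_width"],s["wrist_force"])
t=capture("top");c=capture("scene")
p=s["eef_pos"];print(p,topix(t,p),topix(c,p))
a=t["image"][140:280,190:350,::-1];b=c["image"][120:260,200:360,::-1]
cv2.imwrite("pics/2.png",cv2.resize(np.hstack([a,b]),None,fx=2.5,fy=2.5,interpolation=cv2.INTER_CUBIC))
E
```

```text
time_s: 1.35
eef_pos: [0.341, 0.3989, 0.1101]
tool_rot: [0.0, 0.224, 0.975, 0.0]
wrist_force: [0.4, -0.4, 0.2]
gripper_width: 0.0144
time_s: 2.6
eef_pos: [0.3407, 0.3996, 0.1104]
tool_rot: [0.0, 0.869, 0.494, -0.0]
wrist_force: [0.5, 0.4, 0.3]
gripper_width: 0.0005
[0.862 0.284 1.914 0.    0.943 1.399] 0.0005327544311048208 [0.50784259 0.3662274  0.2697392 ]
[0.34074768 0.39960757 0.11039178] [[284.17386872 209.70991453]] [[276.1900042  179.78443766]]
```

View pics/2.png

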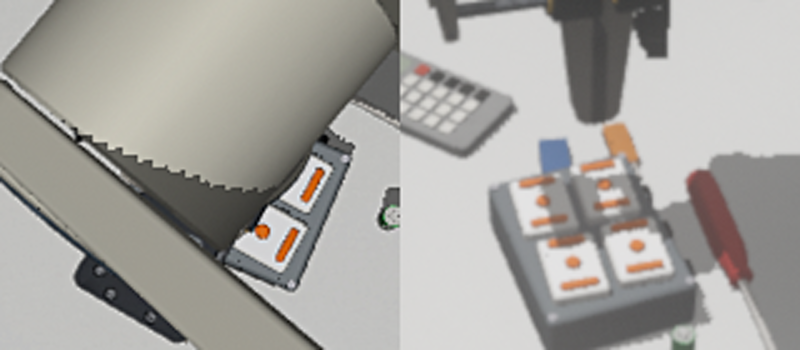

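Picture: the top camera's view is blocked by the arm, but two covers' ribs stay visible. In the scene view the shut fingertip is seen at about (279,168), while (276,180) was predicted. I'll look closer at that.

Run:
```python
from h import *
s=read_state();c=capture("scene");p=s["eef_pos"]
w,x,y,z=s["tool_rot"];A=R.from_quat([x,y,z,w]).as_matrix();print(A.round(3).tolist())
for k in(0,.01,.019,.03): print(k,topix(c,p+[0,0,k]).round(1))
im=c["image"][90:240,190:360,::-1].copy();im=cv2.resize(im,None,fx=4,fy=4,interpolation=cv2.INTER_CUBIC)
for d,col in(((0,0,0),(0,0,255)),((.01,0,0),(255,0,0)),((-.01,0,0),(255,0,0)),((0,.015,0),(0,255,0)),((0,-.015,0),(0,255,0))):
    u=((topix(c,p+A@d)[0]-[190,90])*4).astype(int); cv2.circle(im,tuple(map(int,u)),4,col,-1)
for ce,a in [((.3716,.4205),0),((.3479,.3677),0),((.3331,.4374),0),((.3097,.3846),0)]:
    u=((topix(c,[*ce,.0525])[0]-[190,90])*4).astype(int); cv2.circle(im,tuple(map(int,u)),3,(0,255,0),-1)
cv2.imwrite("pics/3.png",im)
```

```text
[[0.504, 0.864, -0.0], [0.864, -0.504, -0.0], [-0.0, 0.0, -1.0]]
0 [[276.1 179.7]]
0.01 [[276.1 174.7]]
0.019 [[276.1 170.2]]
0.03 [[276.2 164.5]]
```

View pics/3.png

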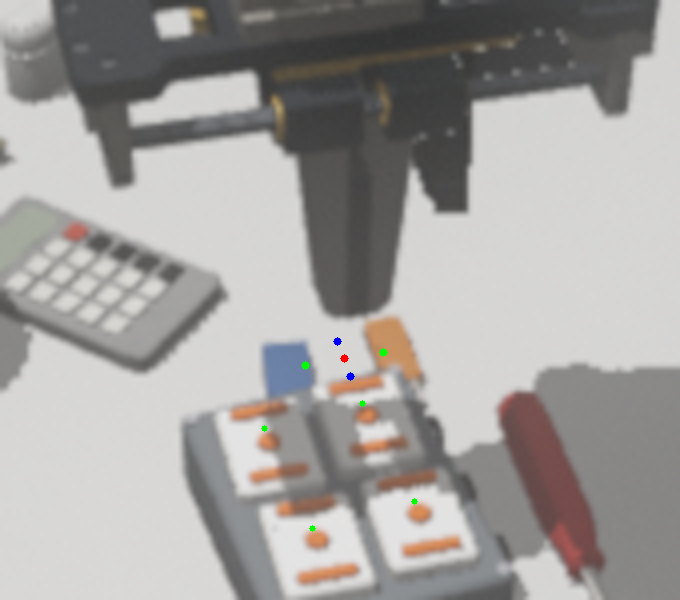

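The tip appears about 20 mm higher than the reported TCP, and its lateral offset is small. I'll approach the first cover's outer rib and feel for the surface with light force.

```bash
python3 -m inch '[{"linear":[-0.98,-0.39,0.5],"rotation":[0,0,0]},{"linear":[-0.98,-0.39,0.5],"rotation":[0,0,0]},{"linear":[-0.98,-0.39,0.5],"rotation":[0,0,0]},{"linear":[-0.98,-0.39,0.5],"rotation":[0,0,0]},{"linear":[-0.98,-0.39,0.5],"rotation":[0,0,0]},{"linear":[0,0,0.5],"rotation":[0,0,0]},{"linear":[0,0,0.5],"rotation":[0,0,0]},{"linear":[0,0,0.5],"rotation":[0,0,0]},{"linear":[0,0,0.5],"rotation":[0,0,0]},{"linear":[0,0,0.5],"rotation":[0,0,0]},{"linear":[0,0,0],"rotation":[0,0,0]}]'
python3 - <<'E'
from h import *
s=read_state();c=capture("scene");p=s["eef_pos"];print(p,s["wrist_force"],topix(c,p),topix(c,p+[0,0,.02]))
im=c["image"][120:270,190:360,::-1].copy();im=cv2.resize(im,None,fx=4,fy=4,interpolation=cv2.INTER_CUBIC)
cv2.imwrite("pics/4.png",im)
E
```

```text
time_s: 3.67
eef_pos: [0.2986, 0.3676, 0.0596]
tool_rot: [0.0, 0.868, 0.496, -0.001]
wrist_force: [0.4, -0.2, 0.4]
gripper_width: 0.0003
[0.29861105 0.36763732 0.05961198] [ 0.39833455 -0.16071823  0.44635487] [[270.64870427 228.54213222]] [[270.61365874 219.36030814]]
```

View pics/4.png

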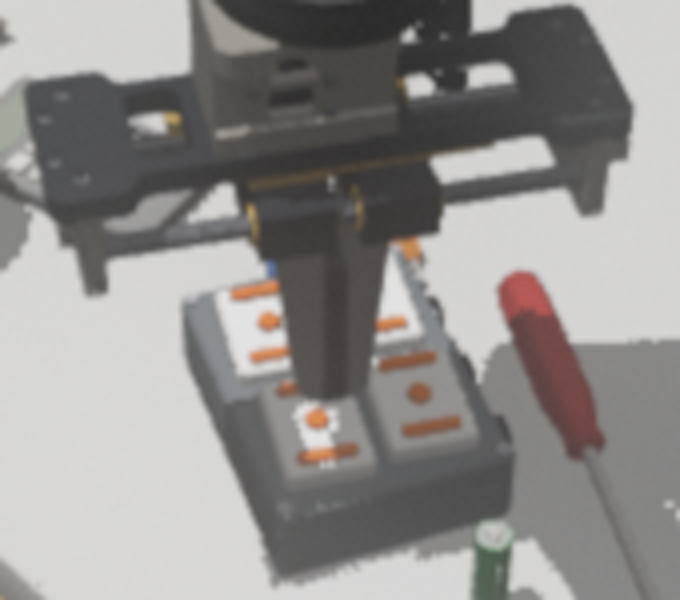

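Tip at (273,219); target rib at (272,233). Now I'll descend gently and watch the force.

```bash
python3 -m inch '[{"linear":[0,0,0.2],"rotation":[0,0,0]},{"linear":[0,0,0.2],"rotation":[0,0,0]},{"linear":[0,0,0],"rotation":[0,0,0]}]'|grep -E "pos|force"; python3 -m inch '[{"linear":[0,0,0.1],"rotation":[0,0,0]},{"linear":[0,0,0],"rotation":[0,0,0]}]'|grep -E "pos|force"; python3 -m inch '[{"linear":[0,0,0.1],"rotation":[0,0,0]},{"linear":[0,0,0],"rotation":[0,0,0]}]'|grep -E "pos|force"; python3 -m inch '[{"linear":[0,0,0.1],"rotation":[0,0,0]},{"linear":[0,0,0],"rotation":[0,0,0]}]'|grep -E "pos|force"
```

```text
eef_pos: [0.2987, 0.3679, 0.0565]
wrist_force: [0.9, 0.4, 0.3]
eef_pos: [0.2988, 0.368, 0.0557]
wrist_force: [0.6, -0.6, 0.3]
eef_pos: [0.2987, 0.3679, 0.0546]
wrist_force: [-0.4, 0.5, 0.3]
eef_pos: [0.2987, 0.3679, 0.0536]
wrist_force: [-0.4, -0.1, -0.2]
```

```bash
python3 -m inch '[{"linear":[0,0,0.1],"rotation":[0,0,0]},{"linear":[0,0,0],"rotation":[0,0,0]}]'|grep -E "pos|force"; python3 -m inch '[{"linear":[0,0,0.1],"rotation":[0,0,0]},{"linear":[0,0,0],"rotation":[0,0,0]}]'|grep -E "pos|force"; python3 -m inch '[{"linear":[0,0,0.1],"rotation":[0,0,0]},{"linear":[0,0,0],"rotation":[0,0,0]}]'|grep -E "pos|force"
```

```text
eef_pos: [0.2987, 0.3679, 0.0525]
wrist_force: [0.6, -0.2, 0.2]
eef_pos: [0.2987, 0.3679, 0.0515]
wrist_force: [0.6, -0.3, -0.1]
eef_pos: [0.2987, 0.3679, 0.0505]
wrist_force: [0.5, -0.8, -0.7]
```

```bash
python3 -m inch '[{"linear":[0,0,0.1],"rotation":[0,0,0]},{"linear":[0,0,0],"rotation":[0,0,0]}]'|grep -E "pos|force"; python3 -m inch '[{"linear":[0,0,0.1],"rotation":[0,0,0]},{"linear":[0,0,0],"rotation":[0,0,0]}]'|grep -E "pos|force"
python3 - <<'E'
from h import *
c=capture("scene")
im=c["image"][170:270,220:330,::-1].copy();im=cv2.resize(im,None,fx=5,fy=5,interpolation=cv2.INTER_CUBIC)
cv2.imwrite("pics/5.png",im)
E
```

```text
eef_pos: [0.2987, 0.3679, 0.0495]
wrist_force: [0.1, 0.3, -0.2]
eef_pos: [0.2987, 0.3679, 0.0485]
wrist_force: [-0.5, -0.7, 0.4]
```

View pics/5.png

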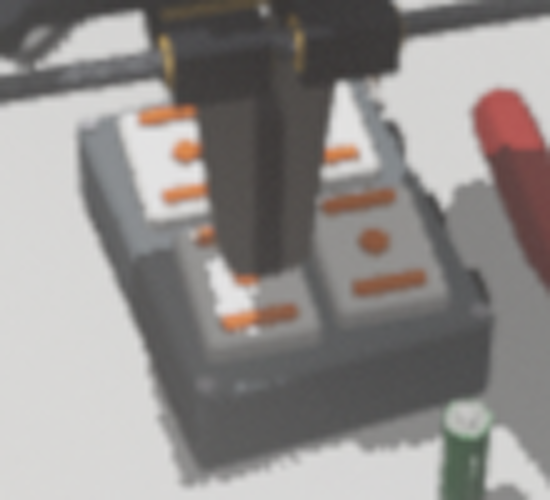

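The tip is at (272,224), the rib at (272,233), and there was no contact even at a reported z of 0.0485. So the fingertip really is about 19 mm above the reported TCP, and I expect contact at about 0.033.

```bash
python3 -m inch '[{"linear":[0,0,0.2],"rotation":[0,0,0]},{"linear":[0,0,0.2],"rotation":[0,0,0]},{"linear":[0,0,0.2],"rotation":[0,0,0]},{"linear":[0,0,0.2],"rotation":[0,0,0]},{"linear":[0,0,0],"rotation":[0,0,0]}]'|grep -E "pos|force";for i in 1; do python3 -m inch '[{"linear":[0,0,0.1],"rotation":[0,0,0]},{"linear":[0,0,0],"rotation":[0,0,0]}]'|grep -E "pos|force"; done;  python3 -m inch '[{"linear":[0,0,0.1],"rotation":[0,0,0]},{"linear":[0,0,0],"rotation":[0,0,0]}]'|grep -E "pos|force"; python3 -m inch '[{"linear":[0,0,0.1],"rotation":[0,0,0]},{"linear":[0,0,0],"rotation":[0,0,0]}]'|grep -E "pos|force"; python3 -m inch '[{"linear":[0,0,0.1],"rotation":[0,0,0]},{"linear":[0,0,0],"rotation":[0,0,0]}]'|grep -E "pos|force"
```

```text
eef_pos: [0.2985, 0.3677, 0.0402]
wrist_force: [-0.1, -0.5, -0.2]
eef_pos: [0.2987, 0.3679, 0.0395]
wrist_force: [0.0, -0.1, -0.8]
eef_pos: [0.2987, 0.3679, 0.0386]
wrist_force: [0.4, -0.3, 0.1]
eef_pos: [0.2987, 0.3679, 0.0376]
wrist_force: [0.3, 0.2, -0.3]
eef_pos: [0.2987, 0.3679, 0.0366]
wrist_force: [0.6, 0.2, -1.5]
```

```bash
python3 -m inch '[{"linear":[0,0,0.1],"rotation":[0,0,0]},{"linear":[0,0,0],"rotation":[0,0,0]}]'|grep -E "pos|force"; python3 -m inch '[{"linear":[0,0,0.1],"rotation":[0,0,0]},{"linear":[0,0,0],"rotation":[0,0,0]}]'|grep -E "pos|force"
```

```text
eef_pos: [0.2987, 0.3679, 0.0355]
wrist_force: [0.2, 0.2, -0.1]
eef_pos: [0.2987, 0.3679, 0.0346]
wrist_force: [-0.7, -0.2, 0.2]
```

```bash
python3 -m inch '[{"linear":[0,0,0.1],"rotation":[0,0,0]},{"linear":[0,0,0],"rotation":[0,0,0]}]'|grep -E "pos|force"
```

```text
eef_pos: [0.2987, 0.3679, 0.0335]
wrist_force: [0.1, 0.2, -0.5]
```

```bash
python3 -m inch '[{"linear":[0,0,0.1],"rotation":[0,0,0]},{"linear":[0,0,0],"rotation":[0,0,0]}]'|grep -E "pos|force"
```

```text
eef_pos: [0.2987, 0.3679, 0.0326]
wrist_force: [0.1, -0.1, 0.3]
```

```bash
python3 -m inch '[{"linear":[0,0,0.1],"rotation":[0,0,0]},{"linear":[0,0,0],"rotation":[0,0,0]}]'|grep -E "pos|force"
```

```text
eef_pos: [0.2987, 0.3679, 0.0316]
wrist_force: [0.1, 0.9, -0.7]
```

```bash
python3 -m inch '[{"linear":[0,0,0.05],"rotation":[0,0,0]},{"linear":[0,0,0],"rotation":[0,0,0]}]'|grep -E "pos|force"; python3 -m inch '[{"linear":[0,0,0.05],"rotation":[0,0,0]},{"linear":[0,0,0],"rotation":[0,0,0]}]'|grep -E "pos|force"
python3 - <<'E'
from h import *
c=capture("scene")
im=c["image"][170:270,220:330,::-1].copy();im=cv2.resize(im,None,fx=5,fy=5,interpolation=cv2.INTER_CUBIC)
cv2.imwrite("pics/6.png",im)
E
```

```text
eef_pos: [0.2987, 0.3679, 0.0311]
wrist_force: [0.5, 0.6, -0.2]
eef_pos: [0.2987, 0.3679, 0.0306]
wrist_force: [0.8, -0.8, 0.7]
```

View pics/6.png

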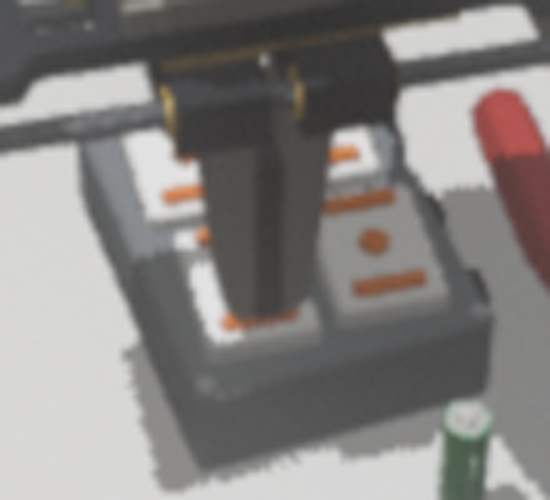

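The tip covers the rib at crop (262,318) and must be about touching, centred well on it. I'll keep going down in half-millimetre steps.

```bash
python3 -m inch '[{"linear":[0,0,0.05],"rotation":[0,0,0]},{"linear":[0,0,0],"rotation":[0,0,0]}]'|grep -E "pos|force"; python3 -m inch '[{"linear":[0,0,0.05],"rotation":[0,0,0]},{"linear":[0,0,0],"rotation":[0,0,0]}]'|grep -E "pos|force"
```

```text
eef_pos: [0.2987, 0.3679, 0.0301]
wrist_force: [0.6, 0.3, -0.3]
eef_pos: [0.2987, 0.3679, 0.0296]
wrist_force: [-0.3, 0.9, -0.7]
```

```bash
python3 -m inch '[{"linear":[0,0,0.05],"rotation":[0,0,0]},{"linear":[0,0,0],"rotation":[0,0,0]}]'|grep -E "pos|force"; python3 -m inch '[{"linear":[0,0,0.05],"rotation":[0,0,0]},{"linear":[0,0,0],"rotation":[0,0,0]}]'|grep -E "pos|force"
```

```text
eef_pos: [0.2987, 0.3679, 0.0291]
wrist_force: [0.1, 0.1, -0.0]
eef_pos: [0.2987, 0.3679, 0.0286]
wrist_force: [0.0, 0.0, -0.3]
```

```bash
python3 -m inch '[{"linear":[0,0,0.05],"rotation":[0,0,0]},{"linear":[0,0,0],"rotation":[0,0,0]}]'|grep -E "pos|force"; python3 -m inch '[{"linear":[0,0,0.05],"rotation":[0,0,0]},{"linear":[0,0,0],"rotation":[0,0,0]}]'|grep -E "pos|force"
```

```text
eef_pos: [0.2987, 0.3679, 0.0281]
wrist_force: [0.4, -0.1, -0.7]
eef_pos: [0.2987, 0.3679, 0.0276]
wrist_force: [0.1, 0.2, -1.1]
```

```bash
python3 -m inch '[{"linear":[0,0,0.05],"rotation":[0,0,0]},{"linear":[0,0,0],"rotation":[0,0,0]}]'|grep -E "pos|force"; python3 -m inch '[{"linear":[0,0,0.05],"rotation":[0,0,0]},{"linear":[0,0,0],"rotation":[0,0,0]}]'|grep -E "pos|force"
```

```text
eef_pos: [0.2987, 0.3679, 0.0271]
wrist_force: [-0.7, -0.4, -0.5]
eef_pos: [0.2987, 0.3679, 0.0266]
wrist_force: [0.0, 0.8, -0.8]
```

```bash
python3 -m inch '[{"linear":[0,0,0.05],"rotation":[0,0,0]},{"linear":[0,0,0],"rotation":[0,0,0]}]'|grep -E "pos|force"; python3 -m inch '[{"linear":[0,0,0.05],"rotation":[0,0,0]},{"linear":[0,0,0],"rotation":[0,0,0]}]'|grep -E "pos|force"
```

```text
eef_pos: [0.2987, 0.3679, 0.0261]
wrist_force: [0.4, 0.3, 0.3]
eef_pos: [0.2987, 0.3679, 0.0256]
wrist_force: [0.1, 1.3, 0.4]
```

```bash
python3 -m inch '[{"linear":[0,0,0.05],"rotation":[0,0,0]},{"linear":[0,0,0],"rotation":[0,0,0]}]'|grep -E "pos|force"
python3 - <<'E'
from h import *
c=capture("scene")
im=c["image"][170:270,220:330,::-1].copy();im=cv2.resize(im,None,fx=5,fy=5,interpolation=cv2.INTER_CUBIC)
cv2.imwrite("pics/7.png",im)
E
```

```text
eef_pos: [0.2987, 0.3679, 0.0251]
wrist_force: [0.5, 0.6, -0.4]
```

View pics/7.png

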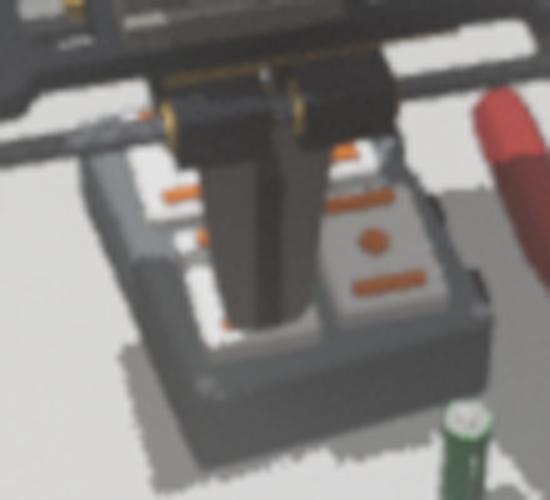

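Tip now at crop (262,330), just past the rib's front edge, and still no force. The visible bottom is the pad's near edge, so contact may come a few mm lower. I'll continue.

```bash
python3 -m inch '[{"linear":[0,0,0.05],"rotation":[0,0,0]},{"linear":[0,0,0],"rotation":[0,0,0]}]'|grep -E "pos|force|time"; python3 -m inch '[{"linear":[0,0,0.05],"rotation":[0,0,0]},{"linear":[0,0,0],"rotation":[0,0,0]}]'|grep -E "pos|force"
```

```text
time_s: 9.7
eef_pos: [0.2987, 0.3679, 0.0246]
wrist_force: [0.5, 0.5, -0.3]
eef_pos: [0.2987, 0.3679, 0.0241]
wrist_force: [0.6, 0.2, -0.2]
```

```bash
python3 -m inch '[{"linear":[0,0,0.05],"rotation":[0,0,0]},{"linear":[0,0,0],"rotation":[0,0,0]}]'|grep -E "pos|force"; python3 -m inch '[{"linear":[0,0,0.05],"rotation":[0,0,0]},{"linear":[0,0,0],"rotation":[0,0,0]}]'|grep -E "pos|force"
```

```text
eef_pos: [0.2987, 0.3679, 0.0236]
wrist_force: [0.4, 0.9, 0.2]
eef_pos: [0.2987, 0.3679, 0.0231]
wrist_force: [1.0, -0.5, -0.5]
```

```bash
python3 -m inch '[{"linear":[0,0,0.05],"rotation":[0,0,0]},{"linear":[0,0,0],"rotation":[0,0,0]}]'|grep -E "pos|force|time"; python3 -m inch '[{"linear":[0,0,0.05],"rotation":[0,0,0]},{"linear":[0,0,0],"rotation":[0,0,0]}]'|grep -E "pos|force"
```

```text
time_s: 10.37
eef_pos: [0.2987, 0.3679, 0.0226]
wrist_force: [0.0, 0.2, 0.5]
eef_pos: [0.2987, 0.3679, 0.0221]
wrist_force: [0.3, -0.1, -0.6]
```

```bash
python3 -m inch '[{"linear":[0,0,0.05],"rotation":[0,0,0]},{"linear":[0,0,0],"rotation":[0,0,0]}]'|grep -E "pos|force"; python3 -m inch '[{"linear":[0,0,0.05],"rotation":[0,0,0]},{"linear":[0,0,0],"rotation":[0,0,0]}]'|grep -E "pos|force"
```

```text
eef_pos: [0.2988, 0.3679, 0.0217]
wrist_force: [-0.4, 0.2, 0.7]
eef_pos: [0.2988, 0.368, 0.0216]
wrist_force: [-1.4, -0.7, 5.6]
```

Contact on the rib, rigid: 5.6 N with less than 0.5 mm of give at z=0.0217. This cover (call it 4) is not loose. Next is cover 3's −y rib, 57.5 mm along tool x and −6.4 mm along tool y.

```bash
python3 -m inch '[{"linear":[0,0,-0.6],"rotation":[0,0,0]},{"linear":[0,0,-0.59],"rotation":[0,0,0]},{"linear":[1.15,-0.13,0],"rotation":[0,0,0]},{"linear":[1.15,-0.13,0],"rotation":[0,0,0]},{"linear":[1.15,-0.13,0],"rotation":[0,0,0]},{"linear":[1.15,-0.13,0],"rotation":[0,0,0]},{"linear":[1.15,-0.12,0],"rotation":[0,0,0]},{"linear":[0,0,0.4],"rotation":[0,0,0]},{"linear":[0,0,0.3],"rotation":[0,0,0]},{"linear":[0,0,0],"rotation":[0,0,0]},{"linear":[0,0,0],"rotation":[0,0,0]}]'|grep -E "pos|force|time";python3 -m inch '[{"linear":[0,0,0.05],"rotation":[0,0,0]},{"linear":[0,0,0],"rotation":[0,0,0]}]'|grep -E "pos|force"; python3 -m inch '[{"linear":[0,0,0.05],"rotation":[0,0,0]},{"linear":[0,0,0],"rotation":[0,0,0]}]'|grep -E "pos|force"
```

```text
time_s: 11.78
eef_pos: [0.3217, 0.4198, 0.0254]
wrist_force: [0.9, -0.8, 0.1]
eef_pos: [0.3222, 0.4203, 0.0255]
wrist_force: [-0.1, -1.4, -0.5]
eef_pos: [0.3224, 0.4206, 0.0252]
wrist_force: [-0.0, 0.9, 0.9]
```

```bash
python3 -m inch '[{"linear":[0,0,0.05],"rotation":[0,0,0]},{"linear":[0,0,0],"rotation":[0,0,0]}]'|grep -E "pos|force"; python3 -m inch '[{"linear":[0,0,0.05],"rotation":[0,0,0]},{"linear":[0,0,0],"rotation":[0,0,0]}]'|grep -E "pos|force"
```

```text
eef_pos: [0.3224, 0.4207, 0.0246]
wrist_force: [0.5, 0.2, -0.7]
eef_pos: [0.3224, 0.4207, 0.024]
wrist_force: [0.1, 0.2, -0.3]
```

```bash
python3 -m inch '[{"linear":[0,0,0.05],"rotation":[0,0,0]},{"linear":[0,0,0],"rotation":[0,0,0]}]'|grep -E "pos|force"; python3 -m inch '[{"linear":[0,0,0.05],"rotation":[0,0,0]},{"linear":[0,0,0],"rotation":[0,0,0]}]'|grep -E "pos|force"
```

```text
eef_pos: [0.3223, 0.4207, 0.0235]
wrist_force: [0.3, -0.3, -0.6]
eef_pos: [0.3224, 0.4207, 0.023]
wrist_force: [-0.0, 0.6, -0.1]
```

```bash
python3 -m inch '[{"linear":[0,0,0.05],"rotation":[0,0,0]},{"linear":[0,0,0],"rotation":[0,0,0]}]'|grep -E "pos|force"; python3 -m inch '[{"linear":[0,0,0.05],"rotation":[0,0,0]},{"linear":[0,0,0],"rotation":[0,0,0]}]'|grep -E "pos|force"
```

```text
eef_pos: [0.3223, 0.4207, 0.0225]
wrist_force: [0.0, -0.9, 0.7]
eef_pos: [0.3224, 0.4207, 0.022]
wrist_force: [-0.4, 0.6, -0.0]
```

```bash
python3 -m inch '[{"linear":[0,0,0.05],"rotation":[0,0,0]},{"linear":[0,0,0],"rotation":[0,0,0]}]'|grep -E "pos|force"
```

```text
eef_pos: [0.3224, 0.4207, 0.0215]
wrist_force: [0.3, -0.1, 0.8]
```

```bash
python3 -m inch '[{"linear":[0,0,0.05],"rotation":[0,0,0]},{"linear":[0,0,0],"rotation":[0,0,0]}]'|grep -E "pos|force"; python3 -m inch '[{"linear":[0,0,0.05],"rotation":[0,0,0]},{"linear":[0,0,0],"rotation":[0,0,0]}]'|grep -E "pos|force"
```

```text
eef_pos: [0.3224, 0.4207, 0.021]
wrist_force: [-0.2, 0.6, 0.2]
eef_pos: [0.3224, 0.4207, 0.0205]
wrist_force: [-0.1, -0.8, 0.2]
```

```bash
python3 -m inch '[{"linear":[0,0,0.05],"rotation":[0,0,0]},{"linear":[0,0,0],"rotation":[0,0,0]}]'|grep -E "pos|force"
```

```text
eef_pos: [0.3224, 0.4207, 0.0202]
wrist_force: [-0.9, -0.2, 1.5]
```

```bash
python3 -m inch '[{"linear":[0,0,0.05],"rotation":[0,0,0]},{"linear":[0,0,0],"rotation":[0,0,0]}]'|grep -E "pos|force|time"
```

```text
time_s: 13.95
eef_pos: [0.3224, 0.4208, 0.0202]
wrist_force: [-0.9, -2.5, 8.7]
```

Cover 3 is rigid as well (8.7 N, contact at 0.0202). Next is cover 1's −y rib: +4.4 mm tool x, +41.3 mm tool y.

```bash
python3 -m inch '[{"linear":[0,0,-0.6],"rotation":[0,0,0]},{"linear":[0,0,-0.6],"rotation":[0,0,0]},{"linear":[0.11,1.03,0],"rotation":[0,0,0]},{"linear":[0.11,1.03,0],"rotation":[0,0,0]},{"linear":[0.11,1.03,0],"rotation":[0,0,0]},{"linear":[0.11,1.04,0],"rotation":[0,0,0]},{"linear":[0,0,0.3],"rotation":[0,0,0]},{"linear":[0,0,0.3],"rotation":[0,0,0]},{"linear":[0,0,0],"rotation":[0,0,0]},{"linear":[0,0,0],"rotation":[0,0,0]},{"linear":[0,0,0],"rotation":[0,0,0]}]'|grep -E "pos|force|time";python3 -m inch '[{"linear":[0,0,0.05],"rotation":[0,0,0]},{"linear":[0,0,0],"rotation":[0,0,0]}]'|grep -E "pos|force"; python3 -m inch '[{"linear":[0,0,0.05],"rotation":[0,0,0]},{"linear":[0,0,0],"rotation":[0,0,0]}]'|grep -E "pos|force"
```

```text
time_s: 14.87
eef_pos: [0.3598, 0.4036, 0.0254]
wrist_force: [-0.6, 0.3, -0.6]
eef_pos: [0.36, 0.4038, 0.0251]
wrist_force: [0.2, -1.1, 0.2]
eef_pos: [0.3601, 0.4037, 0.0246]
wrist_force: [-0.1, -0.4, -0.2]
```

```bash
python3 -m inch '[{"linear":[0,0,0.05],"rotation":[0,0,0]},{"linear":[0,0,0],"rotation":[0,0,0]}]'|grep -E "pos|force"; python3 -m inch '[{"linear":[0,0,0.05],"rotation":[0,0,0]},{"linear":[0,0,0],"rotation":[0,0,0]}]'|grep -E "pos|force"
```

```text
eef_pos: [0.3601, 0.4036, 0.0241]
wrist_force: [0.8, 0.8, -0.4]
eef_pos: [0.3602, 0.4036, 0.0235]
wrist_force: [1.2, 0.1, -0.4]
```

```bash
python3 -m inch '[{"linear":[0,0,0.05],"rotation":[0,0,0]},{"linear":[0,0,0],"rotation":[0,0,0]}]'|grep -E "pos|force"
```

```text
eef_pos: [0.3602, 0.4036, 0.023]
wrist_force: [0.1, -0.3, 0.3]
```

```bash
python3 -m inch '[{"linear":[0,0,0.05],"rotation":[0,0,0]},{"linear":[0,0,0],"rotation":[0,0,0]}]'|grep -E "pos|force"; python3 -m inch '[{"linear":[0,0,0.05],"rotation":[0,0,0]},{"linear":[0,0,0],"rotation":[0,0,0]}]'|grep -E "pos|force"
```

```text
eef_pos: [0.3602, 0.4036, 0.0225]
wrist_force: [-0.1, -0.0, -0.3]
eef_pos: [0.3602, 0.4035, 0.022]
wrist_force: [-0.2, -0.6, 1.2]
```

```bash
python3 -m inch '[{"linear":[0,0,0.05],"rotation":[0,0,0]},{"linear":[0,0,0],"rotation":[0,0,0]}]'|grep -E "pos|force"; python3 -m inch '[{"linear":[0,0,0.05],"rotation":[0,0,0]},{"linear":[0,0,0],"rotation":[0,0,0]}]'|grep -E "pos|force"
```

```text
eef_pos: [0.3602, 0.4036, 0.0215]
wrist_force: [1.0, 0.4, -0.5]
eef_pos: [0.3602, 0.4036, 0.0212]
wrist_force: [-1.0, 0.6, 1.9]
```

```bash
python3 -m inch '[{"linear":[0,0,0.05],"rotation":[0,0,0]},{"linear":[0,0,0],"rotation":[0,0,0]}]'|grep -E "pos|force"
```

```text
eef_pos: [0.3603, 0.4036, 0.0211]
wrist_force: [-1.9, -1.7, 7.6]
```

Cover 1 is rigid too (7.6 N at 0.0211). By elimination cover 2 should be the loose one, so I'll test its −y rib: −57.5 mm x, +6.1 mm y.

```bash
python3 -m inch '[{"linear":[0,0,-0.6],"rotation":[0,0,0]},{"linear":[0,0,-0.5],"rotation":[0,0,0]},{"linear":[-1.15,0.12,0],"rotation":[0,0,0]},{"linear":[-1.15,0.12,0],"rotation":[0,0,0]},{"linear":[-1.15,0.12,0],"rotation":[0,0,0]},{"linear":[-1.15,0.12,0],"rotation":[0,0,0]},{"linear":[-1.15,0.13,0],"rotation":[0,0,0]},{"linear":[0,0,0.3],"rotation":[0,0,0]},{"linear":[0,0,0.3],"rotation":[0,0,0]},{"linear":[0,0,0],"rotation":[0,0,0]},{"linear":[0,0,0],"rotation":[0,0,0]},{"linear":[0,0,0],"rotation":[0,0,0]}]'|grep -E "pos|force|time";python3 -m inch '[{"linear":[0,0,0.05],"rotation":[0,0,0]},{"linear":[0,0,0],"rotation":[0,0,0]}]'|grep -E "pos|force"; python3 -m inch '[{"linear":[0,0,0.05],"rotation":[0,0,0]},{"linear":[0,0,0],"rotation":[0,0,0]}]'|grep -E "pos|force"
```

```text
time_s: 17.53
eef_pos: [0.3366, 0.3514, 0.0255]
wrist_force: [-0.2, 0.3, 0.3]
eef_pos: [0.3364, 0.3512, 0.025]
wrist_force: [-0.5, 0.0, -0.4]
eef_pos: [0.3363, 0.351, 0.0245]
wrist_force: [0.2, -0.5, -0.6]
```

```bash
python3 -m inch '[{"linear":[0,0,0.05],"rotation":[0,0,0]},{"linear":[0,0,0],"rotation":[0,0,0]}]'|grep -E "pos|force"; python3 -m inch '[{"linear":[0,0,0.05],"rotation":[0,0,0]},{"linear":[0,0,0],"rotation":[0,0,0]}]'|grep -E "pos|force"
```

```text
eef_pos: [0.3363, 0.3509, 0.024]
wrist_force: [-0.2, -0.2, -0.9]
eef_pos: [0.3363, 0.3509, 0.0235]
wrist_force: [-0.1, -0.6, 0.6]
```

```bash
python3 -m inch '[{"linear":[0,0,0.05],"rotation":[0,0,0]},{"linear":[0,0,0],"rotation":[0,0,0]}]'|grep -E "pos|force"; python3 -m inch '[{"linear":[0,0,0.05],"rotation":[0,0,0]},{"linear":[0,0,0],"rotation":[0,0,0]}]'|grep -E "pos|force"
```

```text
eef_pos: [0.3363, 0.3509, 0.023]
wrist_force: [0.1, -0.7, 0.8]
eef_pos: [0.3363, 0.3509, 0.0225]
wrist_force: [-1.5, 0.1, 0.1]
```

```bash
python3 -m inch '[{"linear":[0,0,0.05],"rotation":[0,0,0]},{"linear":[0,0,0],"rotation":[0,0,0]}]'|grep -E "pos|force"
```

```text
eef_pos: [0.3363, 0.3509, 0.022]
wrist_force: [-0.1, 0.6, -0.3]
```

```bash
python3 -m inch '[{"linear":[0,0,0.05],"rotation":[0,0,0]},{"linear":[0,0,0],"rotation":[0,0,0]}]'|grep -E "pos|force"; python3 -m inch '[{"linear":[0,0,0.05],"rotation":[0,0,0]},{"linear":[0,0,0],"rotation":[0,0,0]}]'|grep -E "pos|force"
```

```text
eef_pos: [0.3363, 0.3509, 0.0215]
wrist_force: [-0.3, -0.3, -0.6]
eef_pos: [0.3363, 0.3509, 0.021]
wrist_force: [0.1, -0.1, 0.3]
```

```bash
python3 -m inch '[{"linear":[0,0,0.05],"rotation":[0,0,0]},{"linear":[0,0,0],"rotation":[0,0,0]}]'|grep -E "pos|force"; python3 -m inch '[{"linear":[0,0,0.05],"rotation":[0,0,0]},{"linear":[0,0,0],"rotation":[0,0,0]}]'|grep -E "pos|force"
```

```text
eef_pos: [0.3363, 0.3509, 0.0205]
wrist_force: [0.6, 0.3, -0.0]
eef_pos: [0.3363, 0.3509, 0.02]
wrist_force: [-0.2, -0.9, 1.3]
```

```bash
python3 -m inch '[{"linear":[0,0,0.05],"rotation":[0,0,0]},{"linear":[0,0,0],"rotation":[0,0,0]}]'|grep -E "pos|force"
```

```text
eef_pos: [0.3363, 0.3508, 0.0195]
wrist_force: [-0.8, -0.9, 2.5]
```

```bash
python3 -m inch '[{"linear":[0,0,0.05],"rotation":[0,0,0]},{"linear":[0,0,0],"rotation":[0,0,0]}]'|grep -E "pos|force"
```

```text
eef_pos: [0.3363, 0.3509, 0.019]
wrist_force: [-0.9, -1.5, 1.7]
```

```bash
python3 -m inch '[{"linear":[0,0,0.05],"rotation":[0,0,0]},{"linear":[0,0,0],"rotation":[0,0,0]},{"linear":[0,0,0],"rotation":[0,0,0]}]'|grep -E "pos|force|time"
```

```text
time_s: 19.95
eef_pos: [0.3363, 0.3509, 0.0186]
wrist_force: [-0.3, -0.7, 2.9]
```

This cover yields: 1.6 mm of travel at 1.5–3 N. One more step, then a look.

```bash
python3 -m inch '[{"linear":[0,0,0.05],"rotation":[0,0,0]},{"linear":[0,0,0],"rotation":[0,0,0]},{"linear":[0,0,0],"rotation":[0,0,0]}]'|grep -E "pos|force|time"
python3 - <<'E'
from h import *
c=capture("scene")
im=c["image"][170:270,220:330,::-1].copy();im=cv2.resize(im,None,fx=5,fy=5,interpolation=cv2.INTER_CUBIC)
cv2.imwrite("pics/8.png",im)
E
```

```text
time_s: 20.2
eef_pos: [0.3363, 0.3509, 0.0183]
wrist_force: [-1.3, -2.8, 7.3]
```

View pics/8.png

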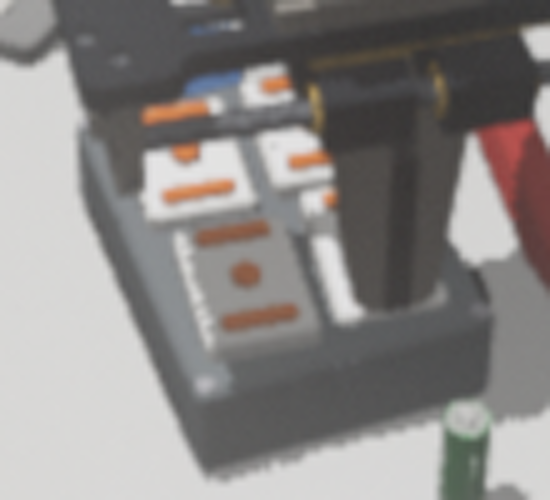

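The tip covers cover 2's lower rib, which reached its stop after about 2.3 mm. The other things are undisturbed. Now the boss: up, +18 mm along tool x, and press.

```bash
python3 -m inch '[{"linear":[0,0,-0.5],"rotation":[0,0,0]},{"linear":[0,0,-0.3],"rotation":[0,0,0]},{"linear":[0.9,0,0],"rotation":[0,0,0]},{"linear":[0.9,0,0],"rotation":[0,0,0]},{"linear":[0,0,0.3],"rotation":[0,0,0]},{"linear":[0,0,0.2],"rotation":[0,0,0]},{"linear":[0,0,0],"rotation":[0,0,0]},{"linear":[0,0,0],"rotation":[0,0,0]},{"linear":[0,0,0],"rotation":[0,0,0]}]'|grep -E "pos|force|time";python3 -m inch '[{"linear":[0,0,0.05],"rotation":[0,0,0]},{"linear":[0,0,0],"rotation":[0,0,0]}]'|grep -E "pos|force"
```

```text
time_s: 21.0
eef_pos: [0.3454, 0.3665, 0.0209]
wrist_force: [0.8, 0.5, 0.7]
eef_pos: [0.3455, 0.3665, 0.0208]
wrist_force: [0.4, 1.3, 5.3]
```

```bash
python3 -m inch '[{"linear":[0,0,0.05],"rotation":[0,0,0]},{"linear":[0,0,0],"rotation":[0,0,0]}]'|grep -E "pos|force"
```

```text
eef_pos: [0.3455, 0.3665, 0.0205]
wrist_force: [-1.4, -0.1, 8.5]
```

```bash
python3 -m inch '[{"linear":[0,0,0.05],"rotation":[0,0,0]},{"linear":[0,0,0],"rotation":[0,0,0]}]'|grep -E "pos|force"
```

```text
eef_pos: [0.3455, 0.3665, 0.0201]
wrist_force: [-1.4, 0.2, 8.3]
```

```bash
python3 -m inch '[{"linear":[0,0,0.05],"rotation":[0,0,0]},{"linear":[0,0,0],"rotation":[0,0,0]}]'|grep -E "pos|force"
```

```text
eef_pos: [0.3455, 0.3666, 0.0197]
wrist_force: [-0.6, -0.0, 10.2]
```

```bash
python3 -m inch '[{"linear":[0,0,0.05],"rotation":[0,0,0]},{"linear":[0,0,0],"rotation":[0,0,0]}]'|grep -E "pos|force"
```

```text
eef_pos: [0.3455, 0.3666, 0.0192]
wrist_force: [-0.4, -0.8, 10.9]
```

```bash
python3 -m inch '[{"linear":[0,0,0.05],"rotation":[0,0,0]},{"linear":[0,0,0],"rotation":[0,0,0]}]'|grep -E "pos|force"
```

```text
eef_pos: [0.3455, 0.3665, 0.0187]
wrist_force: [-0.1, -0.0, 10.4]
```

```bash
python3 -m inch '[{"linear":[0,0,0.05],"rotation":[0,0,0]},{"linear":[0,0,0],"rotation":[0,0,0]}]'|grep -E "pos|force"
```

```text
eef_pos: [0.3455, 0.3665, 0.0182]
wrist_force: [-1.5, -0.4, 11.9]
```

```bash
python3 -m inch '[{"linear":[0,0,0.05],"rotation":[0,0,0]},{"linear":[0,0,0],"rotation":[0,0,0]}]'|grep -E "pos|force"
```

```text
eef_pos: [0.3455, 0.3666, 0.018]
wrist_force: [-2.9, -1.9, 17.1]
```

```bash
python3 -m inch '[{"linear":[0,0,0.05],"rotation":[0,0,0]},{"linear":[0,0,0],"rotation":[0,0,0]}]'|grep -E "pos|force"
```

```text
eef_pos: [0.3456, 0.3666, 0.0179]
wrist_force: [-2.8, -2.7, 21.9]
```

```bash
python3 -m inch '[{"linear":[0,0,0.05],"rotation":[0,0,0]},{"linear":[0,0,0],"rotation":[0,0,0]}]'|grep -E "pos|force|time"
```

```text
time_s: 22.67
eef_pos: [0.3456, 0.3667, 0.0178]
wrist_force: [-4.9, -3.6, 27.7]
```

It bottomed out at 0.0179, 3.0 mm down, with the force rising to 27.7 N. Now back to the rib to check that it no longer rocks.

```bash
python3 -m inch '[{"linear":[0,0,-0.5],"rotation":[0,0,0]},{"linear":[0,0,-0.4],"rotation":[0,0,0]},{"linear":[-0.9,0,0],"rotation":[0,0,0]},{"linear":[-0.9,0,0],"rotation":[0,0,0]},{"linear":[0,0,0.3],"rotation":[0,0,0]},{"linear":[0,0,0.2],"rotation":[0,0,0]},{"linear":[0,0,0],"rotation":[0,0,0]},{"linear":[0,0,0],"rotation":[0,0,0]},{"linear":[0,0,0],"rotation":[0,0,0]}]'|grep -E "pos|force|time";python3 -m inch '[{"linear":[0,0,0.05],"rotation":[0,0,0]},{"linear":[0,0,0],"rotation":[0,0,0]}]'|grep -E "pos|force"; python3 -m inch '[{"linear":[0,0,0.05],"rotation":[0,0,0]},{"linear":[0,0,0],"rotation":[0,0,0]}]'|grep -E "pos|force"
```

```text
time_s: 23.42
eef_pos: [0.3364, 0.3511, 0.0199]
wrist_force: [0.6, 0.1, -0.3]
eef_pos: [0.3364, 0.3511, 0.0195]
wrist_force: [-0.6, 1.2, -0.1]
eef_pos: [0.3363, 0.351, 0.019]
wrist_force: [-0.3, 0.6, -0.3]
```

```bash
python3 -m inch '[{"linear":[0,0,0.05],"rotation":[0,0,0]},{"linear":[0,0,0],"rotation":[0,0,0]}]'|grep -E "pos|force"
```

```text
eef_pos: [0.3363, 0.3509, 0.0185]
wrist_force: [-0.1, 0.4, 0.7]
```

```bash
python3 -m inch '[{"linear":[0,0,0.05],"rotation":[0,0,0]},{"linear":[0,0,0],"rotation":[0,0,0]}]'|grep -E "pos|force|time"
```

```text
time_s: 24.08
eef_pos: [0.3363, 0.3509, 0.0181]
wrist_force: [0.1, 0.8, 0.9]
```

```bash
python3 -m inch '[{"linear":[0,0,0.05],"rotation":[0,0,0]},{"linear":[0,0,0],"rotation":[0,0,0]}]'|grep -E "pos|force|time"
```

```text
time_s: 24.25
eef_pos: [0.3363, 0.3509, 0.0178]
wrist_force: [-1.2, -1.1, 4.5]
```

```bash
python3 -m inch '[{"linear":[0,0,0.03],"rotation":[0,0,0]},{"linear":[0,0,0],"rotation":[0,0,0]}]'|grep -E "pos|force|time"
```

```text
time_s: 24.42
eef_pos: [0.3363, 0.3509, 0.0176]
wrist_force: [-0.9, -2.2, 7.4]
```

Rigid at the new 3 mm lower level. I'll retract and take a last look.

```bash
python3 -m inch '[{"linear":[0,0,-0.6],"rotation":[0,0,0]},{"linear":[0,0,-1.2],"rotation":[0,0,0]},{"linear":[0,0,-1.5],"rotation":[0,0,0]},{"linear":[0,0,-1.5],"rotation":[0,0,0]},{"linear":[0,0,-1.5],"rotation":[0,0,0]},{"linear":[0,0,-1.5],"rotation":[0,0,0]},{"linear":[0,0,0],"rotation":[0,0,0]},{"linear":[0,0,0],"rotation":[0,0,0]},{"linear":[0,0,0],"rotation":[0,0,0]}]'
python3 - <<'E'
from h import *
c=capture("scene")
im=c["image"][150:280,200:370,::-1].copy();im=cv2.resize(im,None,fx=4,fy=4,interpolation=cv2.INTER_CUBIC)
cv2.imwrite("pics/9.png",im)
E
```

```text
time_s: 25.17
eef_pos: [0.336, 0.3506, 0.0947]
tool_rot: [0.0, 0.868, 0.496, -0.0]
wrist_force: [-0.2, 0.2, -0.2]
gripper_width: 0.0005
```

View pics/9.png

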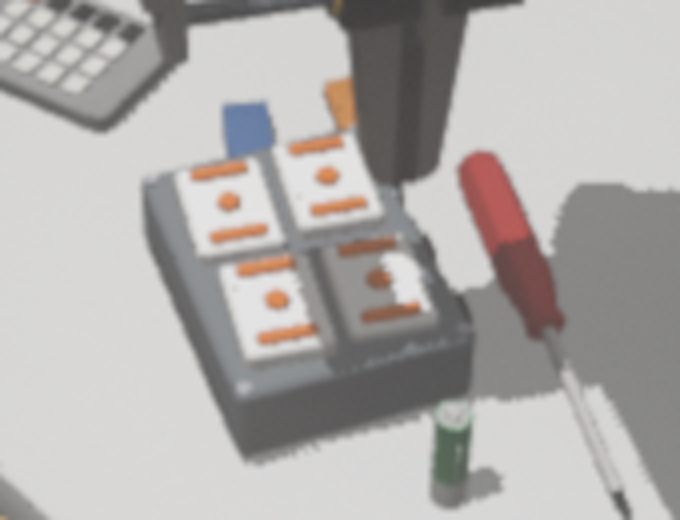

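All four covers are level, the battery is upright at (452,450), and the eraser, memory stick and screwdriver look unmoved. The tool is clear of everything, so I'm handing in.

```bash
python3 -c "from cell import *; print(finish_job())"
```

```text
the job is handed in; nothing more can be done
None
```

The loose cover is clipped in and the job is handed in, at about 25 s of the 48 s allowed.

**Finding it:** I pressed one rib on each cover with the shut fingertips. Three were rigid, at 5.6, 8.7 and 7.6 N with almost no give. The fourth, nearest the battery and the screwdriver, tipped about 2 mm at 1.5–3 N and then met its stop. I did not see the tilt itself in a picture, because the finger hid the rib.

**Pressing it home:** I pressed that cover on its boss. It went down 3.0 mm at 8–12 N, slightly below the stated 13–20 N, then stopped hard. The highest force I read was 27.7 N, under the 50 N limit.

**Last checks:** The same rib was then rigid at the new, 3 mm lower level, reading 7.4 N with almost no give. I did not recheck the other rib. The final picture shows all four covers looking level, the battery upright, the other loose things looking unmoved, and the tool clear.

**What disagreed:**
- The fingertips touched the covers about 31 mm higher than the reported tool position says they should, so I found heights by touch.
- The two cameras differed by about 5 mm sideways, so I aimed halfway between them.

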